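Test the yellow foot switch

TASK

Two foot switches for the key machines stand on the bench after repair. Test the return spring of the one with the yellow tread: press its tread fully down to the stop, keep it down for about a second, then let go so that it springs all the way back up. Do not press the grey one.

Things in the scene. Friction and masses are not known exactly. Their poses are not given: they have to be found in the camera images.
- yellow_pedal_pad (a point): Place to press: point on the top face of the yellow tread, on its centre line, 22 mm from its free edge. About 68 mm above the bench at rest; 38 mm above it, and 8 mm farther from the hinge horizontally, when fully down. Axes move with the tread: x along the tread towards the hinge axis (78 mm away, 4 mm below the face), y across it, z out of the top face.
- yellow_pedal_tread (a joint): Angle of the yellow tread: 0 at rest (free edge up, 23 degrees), 0.40 rad on its hard stop (level). A spring returns it: 3 N at the pad point starts it, 9 N reaches the stop. Ribbed yellow plate 100x56x8 mm, hinged by the 44 mm high far housing of a dark steel base 150x92x12 mm fixed to the bench; free edge towards the robot, turned up to 30 degrees.
- grey_pedal_pad (a point): the same point on the tread of the second foot switch, which is alike but for its grey tread; axes and heights alike
- grey_pedal_tread (a joint): Angle of the grey tread: 0 at rest (free edge up, 23 degrees), 0.40 rad on its hard stop (level). A spring returns it: 3 N at the pad point starts it, 9 N reaches the stop. Ribbed grey plate 100x56x8 mm, hinged by the 44 mm high far housing of a dark steel base 150x92x12 mm fixed to the bench; free edge towards the robot, turned up to 30 degrees.

How it is judged (in metres and radians):
On the way:
1. the yellow tread is held down at its stop (value of joint yellow_pedal_tread above 0.34 rad), for 0.5 s.
At the end, for the whole second after the job is handed in: after having been held within 0.06 rad of its stop for at least 0.5 s, the yellow tread is back up (within 0.04 rad of rest), and the grey tread is up as well (value of joint each of yellow_pedal_tread, grey_pedal_tread below 0.04 rad); the robot touches nothing.
It fails at once if the grey tread is pressed down by more than 0.1 rad (value of joint grey_pedal_tread above 0.1 rad).
It also fails if it takes over 32 s, if anything falls off the work surface, if the arm or the gripper's body presses on something with over 40 N, if the wrist force passes 120 N, or if a joint passes its speed limit or range.

ROBOT

A 6-joint arm with a two-finger parallel gripper is mounted at the origin on a cart in front of the work surface, level with it; the furniture and walls round the work are solid. World frame = base frame: x ahead of the robot, y to its left, z up, the work surface at z = 0. Lengths are in mm, angles in rad, forces in N, time in s.
With the tool pointing down it reaches from about 325 to 750 mm from the base axis. Payload 7.6 kg.
Tool frame: the origin (TCP) lies midway between the tips of the shut fingers; the grasp point (between the pads) lies 19 mm behind it; z points along the fingers, y is the line along which they close (so a half turn about z gives the same grasp; the last joint's range is limited). The gripper opens to 85 mm and grips with 20 to 120 N. Pads are 22 mm wide; open, the fingers measure 114 mm over their backs; the gripper's body (76 mm by 85 mm) begins 54 mm behind the grasp point. The pads swing forward as they close: fully open they stand 13 mm farther back than shut.
Start: joints at [1.223, 0.052, 1.401, -0, 1.689, -0.07], TCP at [143.959, 504.897, 231.323] pointing down, gripper open.
Joint ranges: [-2.9, 2.9], [-0.91, 2.17], [0.12, 2.37], [-1.06, 4.2], [0.26, 2.73], [-2.93, 2.93]. Speed limits (rad/s): [2.57, 2.57, 3.01, 3.14, 3.14, 3.14].

INTERFACE

Orientations are given as a rotation vector (axis times angle).
In Python, from bench import * gives the robot as it stands.
- The arm moves only by the tool drive_tool, never from a script. Its arguments are lists of equal length, an entry for each row: "linear": the shift along the world's x, y, z in m, a list of three; "angular": the turn, a rotation vector about the world's x, y, z in rad, a list of three. In form: {"linear": [[x, y, z], ...], "angular": [[rx, ry, rz], ...]}. A call has 1 to 8 rows; each row shifts and turns the commanded pose from where the row before left it; what a row does not reach is not made up. A row lasts 1/8 s, in which the tool goes at most 62.5 mm and 10.7 degrees, less where a joint would pass 70% of its speed; a pose out of reach is approached as far as the arm can. A call with a gripper value outside its range is refused whole. "fingers" is the finger opening in m, from 0 to 0.0854, set as the call begins (left out, the last holds). The fingers move at their own pace and stop on an object; the grip force is fixed at half the most. Time passes only in rows, so rows that do not move let the fingers close. It gives the time, the measured TCP pose, the force, the opening and the grip force at its end, in the units of the state.
- state(): the state, without advancing time (a new reading comes with each control period).
- get_image(name): name is "side" or "top" or "wrist"; returns (picture, depth): 384x512x3 uint8, red, green, blue; 384x512 float32, mm along the optical axis (not along the pixel's ray), 0 where there is no reading.
- camera_model(name): a dict with "fx", "fy", "cx", "cy" (pixels), "k1" (the pictures are not rectified: a ray, as slopes to the right and down, at radius r is drawn at 1 + k1 r^2 times it, then the intrinsics apply), "extrinsics" (4x4, takes a point from world to camera coordinates); the wrist camera has in their place "tool_from_camera" (4x4, takes a point from camera to tool coordinates, whose origin is the TCP and whose axes are the flange's). Camera axes: x right, y up, looking along -z (the intrinsics and any distortion apply to the point x, -y, -z); pixel columns grow to the right and rows downward; lengths in mm; the calibration is good to about 2 mm. A picture is of the moment at which its call begins: read the wrist's pose just before it. camera_model takes no time and is no camera call.
- finish_job(): hands the job in; it is judged then, once.
The state is a dict: "time_s": time; "joints": joint angles; "qvel": joint speeds; "effort": joint torques, N m; "tool_pos": TCP position; "orientation": TCP orientation; "force": force on the tool from outside, world axes, zero at the start; "wrist_torque": the same for the moment, N m; "gripper_width": opening from 0.0 (shut) to 1.0 (fully open); "gripper_force": force on a finger pad.
Only numpy, scipy, OpenCV 4.12 (cv2) and the standard library are available. Lean on these libraries where they do the work, as an engineer would, in place of code of your own. Each camera call takes 0.05 s, during which the arm holds its last target. There are 200 camera calls.

## Working session

There is one attempt and no reset: what is moved stays moved. The work goes in short steps, Python scripts to look and compute and a tool call to move; the robot and the scene stay as the last step left them, time stands still between calls to the robot, and variables do not carry over. Pictures are saved under pics/ and viewed, at most 10 in all, crops included, and the job is handed in when it is done.

Besides the shell and the picture viewer there is one more tool, called after ">>>" as name(argument=value, ...) on one line, values as JSON. drive_tool: Moves the arm, as the interface text tells. Its arguments: {"type":"object","properties":{"linear":{"type":"array","items":{"type":"array","items":{"type":"number"}}},"angular":{"type":"array","items":{"type":"array","items":{"type":"number"}}},"fingers":{"type":"number"}},"required":["linear","angular"]}

```bash
mkdir -p pics; cat > h.py <<'E'
from bench import *
import numpy as np, cv2
def world(name, uv, depth, M=None):
    m=camera_model(name); uv=np.atleast_2d(uv).astype(float)
    xd=(uv-[m['cx'],m['cy']])/[m['fx'],m['fy']]
    x=xd.copy()
    for _ in range(20): x=xd/(1+m['k1']*(x**2).sum(1,keepdims=True))
    d=depth[uv[:,1].astype(int),uv[:,0].astype(int)]
    P=np.c_[x[:,0]*d,-x[:,1]*d,-d,np.ones(len(d))]
    T=np.linalg.inv(m['extrinsics']) if M is None else M
    return (P@T.T)[:,:3],d
E
python3 - <<'E'
from h import *
s=state();print(s)
for n in ("side","top"):
    im,d=get_image(n);cv2.imwrite(f"pics/{n}0.png",im[:,:,::-1]);np.savez(f"{n}0.npz",im=im,d=d)
    hsv=cv2.cvtColor(im,cv2.COLOR_RGB2HSV)
    m=cv2.inRange(hsv,(20,120,80),(35,255,255))
    k,l,st,c=cv2.connectedComponentsWithStats(m)
    for i in range(1,k):
        if st[i,4]>100:
            v,u=np.where(l==i);P,dd=world(n,np.c_[u,v],d);P=P[dd>0]
            print(n,st[i],c[i],np.percentile(P,[2,50,98],axis=0).round())
E
```

```text
{'time_s': 0.0, 'joints': array([ 1.22268123e+00,  5.28232777e-02,  1.40171195e+00, -7.43265554e-06,
        1.68861343e+00, -7.03207706e-02]), 'qvel': array([-1.75162232e-03, -3.59197395e-06, -7.18564443e-04, -5.11085846e-04,
       -1.05199209e-03, -2.35578505e-04]), 'effort': array([-3.55587208e-04, -3.81664431e+01, -3.60184658e+01, -4.43851650e-05,
        6.10783303e-03,  5.46328721e-06]), 'tool_pos': array([143.86120521, 504.59266082, 230.48594144]), 'orientation': array([-4.34914066e-01, -3.11102288e+00,  2.39303705e-03]), 'force': array([-0.30657198, -0.5821124 , -0.53747444]), 'wrist_torque': array([0.01583187, 0.07770227, 0.0611001 ]), 'gripper_force': 0.0, 'gripper_width': 1.001384838540785}
side [177 222  49  19 522] [199.65900383 229.62452107] [[ 426. -159.   38.]
 [ 463. -117.   62.]
 [ 520.  -71.   76.]]
side [   0  253  353   75 2205] [166.77369615 288.54875283] [[ 348. -440.  -21.]
 [ 350.  -51.   -9.]
 [ 354.  304.    0.]]
top [301  11  38  31 371] [323.26415094  27.32345013] [[ 843. -385.   -3.]
 [ 866. -363.    3.]
 [ 901. -315.    7.]]
top [ 170  194   56   57 1423] [197.51651441 221.91075193] [[ 435. -156.   38.]
 [ 478. -116.   59.]
 [ 522.  -76.   76.]]
top [  0 289 173   2 335] [ 84.29552239 289.51641791] [[353. -48.  -5.]
 [354. 106.  -1.]
 [355. 259.   3.]]
top [466 307  24  23 428] [477.25934579 317.69626168] [[ 351. -459.  378.]
 [ 361. -458.  406.]
 [ 371. -457.  431.]]
```

View pics/top0.png

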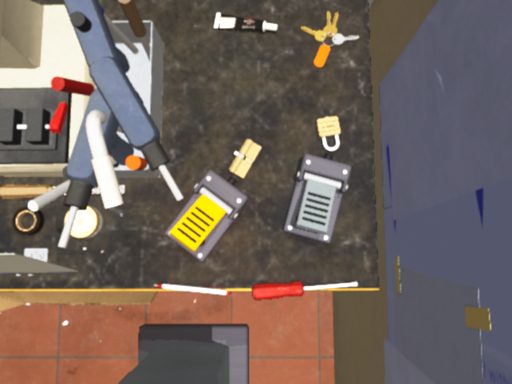

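View pics/side0.png

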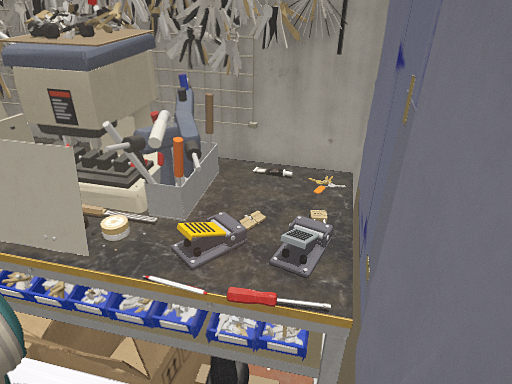

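```bash
python3 - <<'E'
from h import *
f=np.load("top0.npz");im,d=f['im'],f['d']
m=cv2.inRange(cv2.cvtColor(im,cv2.COLOR_RGB2HSV),(20,120,80),(35,255,255))
v,u=np.where(m>0);k=(u>165)&(u<230)&(v>190)&(v<255)
P,dd=world("top",np.c_[u[k],v[k]],d);P=P[(dd>0)&(P[:,2]>25)]
r=cv2.minAreaRect(P[:,:2].astype(np.float32));print(r,cv2.boxPoints(r))
A=np.c_[P[:,:2],np.ones(len(P))];c=np.linalg.lstsq(A,P[:,2],rcond=None)[0];res=P[:,2]-A@c
g=c[:2];print("slope deg",np.degrees(np.arctan(np.hypot(*g))),"downhill dir",np.degrees(np.arctan2(-g[1],-g[0])),res.std())
for q in cv2.boxPoints(r): print(q, np.r_[q,1]@c)
E
```

```text
((478.77252197265625, -116.04838562011719), (55.98381423950195, 90.75949096679688), 53.29201889038086) [[ 425.66016  -111.364136]
 [ 498.42136  -165.61443 ]
 [ 531.8849   -120.732635]
 [ 459.1237    -66.482346]]
slope deg 22.551580302850958 downhill dir -36.925091544755176 1.9241481209723312
[ 425.66016  -111.364136] 77.00219973354172
[ 498.42136 -165.61443] 39.31289590067357
[ 531.8849   -120.732635] 39.40100703553361
[459.1237   -66.482346] 77.09031086840176
```

The top view shows the yellow tread at about (197,222) and the grey one at (318,205). To the left are a machine, a tool bin and a thin sheet that stand between the arm and the pedals. The measured tread agrees with the task: slope 22.6°, width 56 mm, free edge 77 mm up. The pad comes out at about (459,-101,68). Next I check the obstacle heights along the path.

```bash
python3 - <<'E'
from h import *
im,d=get_image("wrist");cv2.imwrite("pics/w0.png",im[:,:,::-1])
Q=[]
for n in ("side","top"):
    dd=np.load(n+"0.npz")['d'];v,u=np.mgrid[:384,:512]
    P,z=world(n,np.c_[u.ravel(),v.ravel()],dd);Q.append(P[z>0])
Q=np.vstack(Q);r=np.hypot(Q[:,0],Q[:,1]);a=np.degrees(np.arctan2(Q[:,1],Q[:,0]))
rs=[200,300,400,500,600,700,800]
print("ang",rs)
for a0 in range(-50,90,10):
    o=[]
    for r0 in rs:
        k=(a>=a0)&(a<a0+10)&(r>=r0)&(r<r0+100);o.append((int(np.percentile(Q[k,2],99.5)),int(k.sum())) if k.sum()>5 else None)
    print(a0,o)
E
```

```text
ang [200, 300, 400, 500, 600, 700, 800]
-50 [(-693, 446), (-790, 235), (25, 1539), (316, 6864), (510, 24115), (514, 911), None]
-40 [(-697, 430), (15, 108), (26, 5334), (76, 5276), (63, 4671), (533, 18794), (497, 7286)]
-30 [(-792, 347), (9, 1192), (2, 5622), (44, 4361), (46, 3936), (17, 4320), (4, 4740)]
-20 [(-791, 258), (9, 2400), (75, 4691), (194, 3604), (17, 3609), (3, 4335), (471, 5286)]
-10 [(-791, 238), (7, 2623), (256, 3648), (271, 7268), (265, 6738), (258, 5650), (482, 6609)]
0 [(-791, 266), (2, 3426), (274, 5661), (275, 7201), (273, 2712), (282, 3952), (479, 4636)]
10 [(-790, 308), (2, 2960), (246, 5269), (76, 2287), (422, 9450), (471, 5493), (474, 6707)]
20 [(-790, 362), (2, 1496), (244, 7545), (25, 2503), (438, 6685), (477, 1820), (459, 254)]
30 [(-693, 385), (-218, 496), (240, 5892), (243, 954), (395, 1820), (404, 777), None]
40 [(-693, 419), (-221, 134), (0, 1210), (49, 1498), (-139, 946), None, None]
50 [(-695, 290), (-791, 436), (-223, 69), (-224, 11), None, None, None]
60 [(-704, 292), (-790, 519), (-789, 616), (-527, 490), (-523, 152), None, None]
70 [(-792, 342), (-791, 534), (-791, 666), (-791, 825), (-790, 911), (-788, 86), None]
80 [(-791, 327), (-791, 525), (-791, 694), (-791, 834), (-790, 830), None, None]
```

View pics/w0.png

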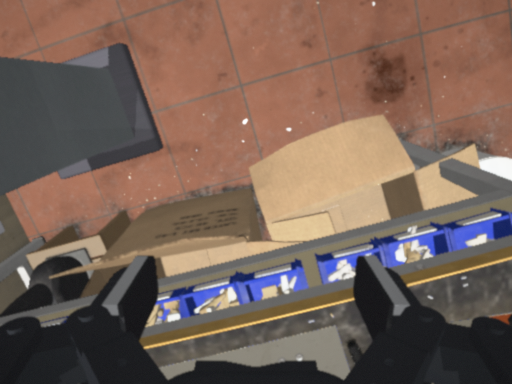

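The wrist view shows only the floor and the parts-bin edge under the gripper. Obstacles reach about 282 mm at radii below 600 mm, so I will cross at z ≥ 380. First I check how close they come to the pad.

```bash
python3 - <<'E'
from h import *
c=np.array([455,-99])
for n in ("side","top"):
    dd=np.load(n+"0.npz")['d'];v,u=np.mgrid[:384,:512]
    P,z=world(n,np.c_[u.ravel(),v.ravel()],dd);P=P[z>0]
    r=np.hypot(*(P[:,:2]-c).T)
    for lo,hi in ((85,130),(130,180),(180,230),(230,300)):
        k=(r<220)&(P[:,2]>lo)&(P[:,2]<hi)
        if k.any():
            i=np.argsort(r[k]);print(n,lo,k.sum(),P[k][i[[0,min(10,k.sum()-1),-1]]].round().tolist(),r[k].min().round())
E
```

```text
side 85 694 [[564.0, -38.0, 130.0], [561.0, -24.0, 130.0], [400.0, 114.0, 98.0]] 125.0
side 130 683 [[556.0, -70.0, 179.0], [555.0, -39.0, 176.0], [405.0, 115.0, 132.0]] 105.0
side 180 1513 [[503.0, -103.0, 185.0], [506.0, -106.0, 184.0], [417.0, 118.0, 191.0]] 48.0
side 230 1395 [[494.0, -34.0, 244.0], [496.0, -32.0, 238.0], [422.0, 119.0, 242.0]] 76.0
top 85 324 [[569.0, -37.0, 128.0], [570.0, -34.0, 98.0], [407.0, 115.0, 128.0]] 130.0
top 130 196 [[565.0, -83.0, 180.0], [565.0, -43.0, 164.0], [409.0, 116.0, 136.0]] 111.0
top 180 2869 [[505.0, -103.0, 194.0], [509.0, -100.0, 190.0], [650.0, 3.0, 226.0]] 51.0
top 230 5006 [[497.0, -34.0, 246.0], [500.0, -33.0, 244.0], [663.0, -27.0, 238.0]] 78.0
```

>>> drive_tool(linear=[[0,0,0.04],[0,0,0.04],[0,0,0.04],[0,0,0.04]], angular=[[0,0,0],[0,0,0],[0,0,0],[0,0,0]], fingers=0)

```text
time_s: 0.65
tool_pos: [143.9, 504.7, 392.4]
orientation: [-0.435, -3.111, 0.001]
force: [0.2, 0.4, 0.1]
gripper_width: 0.139
gripper_force: 0.0
```

The pliers' handle tips overhang near the pad, at (503,-103,185) and (494,-34,244). A vertical gripper would hit them, so I will lean its body to the -y side. I cross over at height first.

>>> drive_tool(linear=[[0.018,-0.042,0.003],[0.018,-0.042,0.003],[0.018,-0.042,0.003],[0.018,-0.042,0.003],[0.018,-0.042,0.003],[0.018,-0.042,0.003],[0.018,-0.042,0.003],[0.018,-0.042,0.003]], angular=[[0,0,-0.104],[0,0,-0.104],[0,0,-0.104],[0,0,-0.104],[0,0,-0.104],[0,0,-0.104],[0,0,-0.104],[0,0,-0.104]])

```text
time_s: 1.65
tool_pos: [288.2, 167.5, 415.3]
orientation: [1.659, 2.668, 0.0]
force: [1.0, 0.6, -1.0]
gripper_width: 0.001
gripper_force: 0.0
```

>>> drive_tool(linear=[[0.018,-0.042,0.003],[0.018,-0.042,0.003],[0.018,-0.042,0.003],[0.018,-0.042,0.003],[0.018,-0.042,0.003],[0.018,-0.042,0.003],[0.018,-0.042,0.003],[0.018,-0.042,0.003]], angular=[[0,0,-0.104],[0,0,-0.104],[0,0,-0.104],[0,0,-0.104],[0,0,-0.104],[0,0,-0.104],[0,0,-0.104],[0,0,-0.104]])

```text
time_s: 2.65
tool_pos: [432.3, -168.6, 439.2]
orientation: [-2.596, -1.769, 0.0]
force: [0.4, 0.2, 0.9]
gripper_width: -0.006
gripper_force: 0.0
```

```bash
python3 - <<'E'
from h import *
from scipy.spatial.transform import Rotation as R
s=state();print(s['joints'].round(3),s['tool_pos'].round(1),s['time_s'],s['gripper_width']);print(R.from_rotvec(s['orientation']).as_matrix().round(2));print(camera_model("wrist")['tool_from_camera'].round(2))
E
```

```text
[-0.452 -0.053  1.091  0.     2.104 -0.077] [ 432.3 -168.6  439.2] 2.65 -0.006031211846314782
[[ 0.37  0.93 -0.  ]
 [ 0.93 -0.37  0.  ]
 [ 0.   -0.   -1.  ]]
[[   0.      0.95    0.3    77.74]
 [   1.     -0.      0.      0.47]
 [   0.      0.3    -0.95 -143.11]
 [   0.      0.      0.      1.  ]]
```

>>> drive_tool(linear=[[0,0,0],[0,0,0],[0,0,0],[0,0,0],[0,0,0],[0,0,0],[0,0,0],[0,0,0]], angular=[[0,0,0.18],[0,0,0.18],[0,0,0.18],[0,0,0.18],[0,0,0.18],[0,0,0.18],[0,0,0.18],[0,0,0.18]])

```text
time_s: 3.65
tool_pos: [432.0, -167.1, 439.0]
orientation: [-0.771, -3.045, -0.0]
force: [1.1, 0.5, -0.1]
gripper_width: 0.001
gripper_force: 0.0
```

>>> drive_tool(linear=[[0,0,0],[0,0,0],[0,0,0],[0,0,0],[0,0,0],[0,0,0],[0,0,0],[0,0,0]], angular=[[0,0,0.18],[0,0,0.18],[0,0,0.18],[0.12,-0.06,0],[0.12,-0.06,0],[0.12,-0.06,0],[0.12,-0.06,0],[0.12,-0.06,0]])

```text
time_s: 4.65
tool_pos: [431.9, -167.3, 439.4]
orientation: [-0.051, 2.704, 0.841]
force: [-0.0, -0.2, 0.0]
gripper_width: 0.0
gripper_force: 0.0
```

```bash
python3 - <<'E'
from h import *
from scipy.spatial.transform import Rotation as R
s=state();print(s['joints'].round(3),s['tool_pos'].round(1),s['time_s']);Rm=R.from_rotvec(s['orientation']).as_matrix();print(Rm.round(2))
im,d=get_image("wrist");cv2.imwrite("pics/w1.png",im[:,:,::-1])
T=np.eye(4);T[:3,:3]=Rm;T[:3,3]=s['tool_pos'];M=T@camera_model("wrist")['tool_from_camera'];print(M[:3,3])
m=cv2.inRange(cv2.cvtColor(im,cv2.COLOR_RGB2HSV),(20,120,80),(35,255,255))
v,u=np.where(m>0);P,z=world("wrist",np.c_[u,v],d,M);k=(z>0)&(P[:,2]>25)&(P[:,2]<90)&(np.hypot(P[:,0]-478,P[:,1]+116)<80);P=P[k];print(len(P))
if len(P)>200:
    print(cv2.minAreaRect(P[:,:2].astype(np.float32)),cv2.boxPoints(cv2.minAreaRect(P[:,:2].astype(np.float32))))
im,d=get_image("side");cv2.imwrite("pics/side1.png",im[:,:,::-1])
E
```

```text
[-0.819 -0.056  1.218  0.749  2.105 -2.074] [ 431.9 -167.3  439.4] 4.65
[[-0.95 -0.12  0.28]
 [ 0.06  0.83  0.56]
 [-0.3   0.55 -0.78]]
[ 319.60146107 -241.94838676  528.14165656]
2102
((479.2425537109375, -110.74449157714844), (65.1447525024414, 92.86268615722656), 55.07988357543945) [[ 422.5256   -110.87337 ]
 [ 498.66843  -164.03111 ]
 [ 535.9595   -110.615616]
 [ 459.81668   -57.45787 ]]
```

```bash
cd pics; python3 -c "
import cv2;cv2.imwrite('c1.png',cv2.hconcat([cv2.resize(cv2.imread(f),(400,300)) for f in ('side1.png','w1.png')]))"
```

```text
(no output)
```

View pics/c1.png

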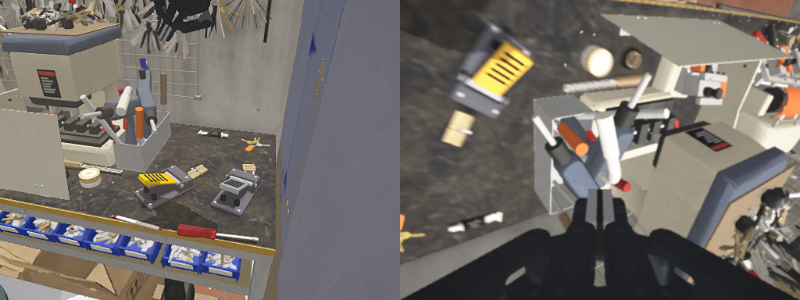

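The side view confirms the space is clear, and the wrist view places the yellow tread within 5 mm of the earlier measurement. The lean is in place, so I will approach along the tool axis to keep away from the handles.

>>> drive_tool(linear=[[-0.0034,-0.0045,-0.023],[-0.0034,-0.0045,-0.023],[-0.0034,-0.0045,-0.023],[-0.0034,-0.0045,-0.023],[-0.0034,-0.0045,-0.023],[-0.0034,-0.0045,-0.023],[-0.0034,-0.0045,-0.023],[-0.0034,-0.0045,-0.023]], angular=[[0,0,0],[0,0,0],[0,0,0],[0,0,0],[0,0,0],[0,0,0],[0,0,0],[0,0,0]])

```text
time_s: 5.75
tool_pos: [404.8, -203.1, 254.9]
orientation: [-0.055, 2.711, 0.832]
force: [0.1, 0.1, 0.4]
gripper_width: 0.001
gripper_force: 0.0
```

>>> drive_tool(linear=[[0.007,0.014,-0.0195],[0.007,0.014,-0.0195],[0.007,0.014,-0.0195],[0.007,0.014,-0.0195],[0.007,0.014,-0.0195],[0.007,0.014,-0.0195],[0.007,0.014,-0.0195],[0.007,0.014,-0.0195]], angular=[[0,0,0],[0,0,0],[0,0,0],[0,0,0],[0,0,0],[0,0,0],[0,0,0],[0,0,0]])

```text
time_s: 6.75
tool_pos: [461.2, -90.5, 99.0]
orientation: [-0.057, 2.711, 0.832]
force: [0.8, 0.4, -0.2]
gripper_width: 0.0
gripper_force: 0.0
```

```bash
python3 - <<'E'
from h import *
s=state();print(s['joints'].round(3),s['tool_pos'].round(1),s['time_s'],s['force'])
a=get_image("side")[0];b=get_image("top")[0]
c=np.hstack([cv2.resize(a[150:300,110:260],(400,400)),cv2.resize(b[150:300,120:270],(400,400))])
cv2.imwrite("pics/c2.png",c[:,:,::-1])
E
```

```text
[-0.651  0.02   1.832  0.658  1.463 -2.395] [461.2 -90.5  99. ] 6.75 [ 0.7619578   0.41929757 -0.1612544 ]
```

View pics/c2.png

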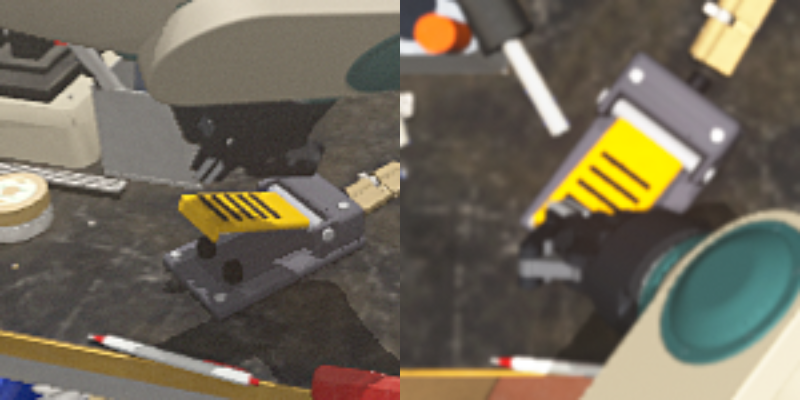

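The tip sits above the free-edge half of the yellow tread and is clear of the handle. Next I descend and press, watching the force.

>>> drive_tool(linear=[[0,0,-0.01],[0,0,-0.008],[0,0,-0.005],[0,0,-0.005],[-0.001,0.001,-0.005]], angular=[[0,0,0],[0,0,0],[0,0,0],[0,0,0],[0,0,0]])

```text
time_s: 7.48
tool_pos: [459.9, -90.4, 66.6]
orientation: [-0.052, 2.707, 0.836]
force: [-2.4, -0.0, 5.2]
gripper_width: -0.001
gripper_force: 2.3
```

>>> drive_tool(linear=[[-0.0013,0.001,-0.005],[-0.0013,0.001,-0.005],[-0.0013,0.001,-0.005],[-0.001,0.001,-0.004]], angular=[[0,0,0],[0,0,0],[0,0,0],[0,0,0]])

```text
time_s: 7.98
tool_pos: [456.2, -87.4, 48.3]
orientation: [-0.051, 2.705, 0.831]
force: [2.1, -5.3, 6.4]
gripper_width: -0.002
gripper_force: 3.5
```

```bash
python3 - <<'E'
from h import *
s=state();print(s['tool_pos'].round(1),s['time_s'],s['force'])
a,d=get_image("side");cv2.imwrite("pics/c3.png",cv2.resize(a[150:300,110:260],(500,500))[:,:,::-1])
v,u=np.where(cv2.inRange(cv2.cvtColor(a,cv2.COLOR_RGB2HSV),(20,120,80),(35,255,255))>0)
k=(v<250)&(u>165)&(u<240);P,z=world("side",np.c_[u[k],v[k]],d);P=P[(z>0)&(P[:,2]>10)];print(len(P),np.percentile(P,[5,50,95],axis=0))
E
```

```text
[456.2 -87.4  48.3] 7.975 [ 2.09154087 -5.26801835  6.40726551]
320 [[ 425.33831805 -145.72266848   33.82579704]
 [ 443.08053798 -110.6006578    41.8739961 ]
 [ 467.45096878  -71.97327916   64.13098609]]
```

View pics/c3.png

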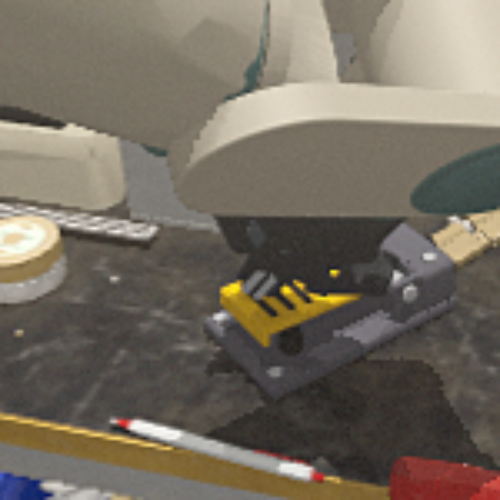

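The tread at (290,300) in the crop is partly down and in contact with the fingers. I continue to the stop.

>>> drive_tool(linear=[[-0.001,0.001,-0.004],[-0.001,0.0005,-0.004],[0,0,0]], angular=[[0,0,0],[0,0,0],[0,0,0]])

```text
time_s: 8.4
tool_pos: [455.3, -86.4, 42.1]
orientation: [-0.052, 2.703, 0.831]
force: [0.4, -5.0, 13.8]
gripper_width: 0.002
gripper_force: 7.4
```

>>> drive_tool(linear=[[0,0,-0.002],[0,0,0],[0,0,0],[0,0,0]], angular=[[0,0,0],[0,0,0],[0,0,0],[0,0,0]])

```text
time_s: 8.9
tool_pos: [455.6, -86.5, 41.4]
orientation: [-0.054, 2.701, 0.831]
force: [-4.5, -6.3, 24.0]
gripper_width: 0.002
gripper_force: 12.2
```

```bash
python3 - <<'E'
from h import *
s=state();print(s['tool_pos'].round(1),s['time_s'],s['force'])
a,d=get_image("side");cv2.imwrite("pics/c4.png",cv2.resize(a[150:300,110:260],(500,500))[:,:,::-1])
v,u=np.where(cv2.inRange(cv2.cvtColor(a,cv2.COLOR_RGB2HSV),(20,120,80),(35,255,255))>0)
k=(v<255)&(u>165)&(u<240);P,z=world("side",np.c_[u[k],v[k]],d);P=P[(z>0)&(P[:,2]>10)];print(len(P),np.percentile(P,[5,50,95],axis=0))
E
```

```text
[455.6 -86.5  41.4] 8.9 [-4.52989909 -6.26730328 24.01088004]
277 [[ 422.91764318 -136.63134987   28.07551337]
 [ 442.35735318 -108.05374834   36.19394692]
 [ 459.816557    -72.24954447   38.33312542]]
```

View pics/c4.png

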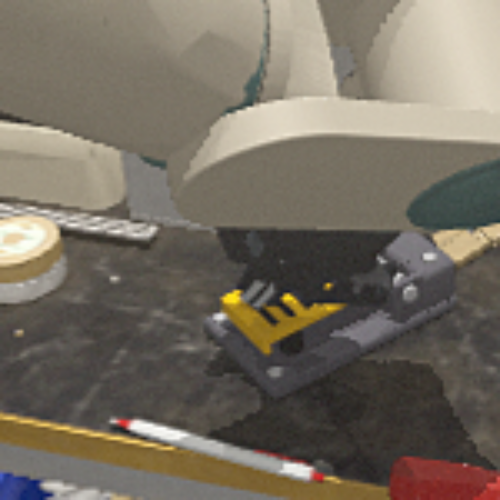

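The tread is level at z ≈ 38 mm and the force jumped from 14 to 24 N, so it is on the stop. I hold it there for a second, then let go along the reverse of the press path.

>>> drive_tool(linear=[[0,0,0],[0,0,0],[0,0,0],[0,0,0],[0,0,0],[0,0,0],[0,0,0],[0,0,0]], angular=[[0,0,0],[0,0,0],[0,0,0],[0,0,0],[0,0,0],[0,0,0],[0,0,0],[0,0,0]])

```text
time_s: 9.95
tool_pos: [455.6, -86.5, 41.4]
orientation: [-0.054, 2.701, 0.831]
force: [-5.3, -5.2, 24.3]
gripper_width: -0.005
gripper_force: 12.2
```

>>> drive_tool(linear=[[0.001,-0.001,0.008],[0.002,-0.0015,0.01],[0.002,-0.0015,0.01],[0.001,-0.001,0.015],[0,0,0.017],[-0.007,-0.014,0.0195],[-0.007,-0.014,0.0195],[-0.007,-0.014,0.0195]], angular=[[0,0,0],[0,0,0],[0,0,0],[0,0,0],[0,0,0],[0,0,0],[0,0,0],[0,0,0]])

```text
time_s: 10.95
tool_pos: [437.1, -131.7, 156.6]
orientation: [-0.052, 2.709, 0.837]
force: [-0.4, 0.4, 0.2]
gripper_width: 0.002
gripper_force: 0.0
```

>>> drive_tool(linear=[[-0.007,-0.014,0.0195],[-0.007,-0.014,0.0195],[-0.007,-0.014,0.0195],[0,0,0],[0,0,0],[0,0,0]], angular=[[0,0,0],[0,0,0],[0,0,0],[0,0,0],[0,0,0],[0,0,0]])

```text
time_s: 11.7
tool_pos: [416.7, -172.8, 213.4]
orientation: [-0.052, 2.709, 0.839]
force: [0.6, 0.1, 0.1]
gripper_width: 0.001
gripper_force: 0.0
```

```bash
python3 - <<'E'
from h import *
s=state();print(s['tool_pos'].round(1),s['time_s'],s['force'])
a,d=get_image("side");cv2.imwrite("pics/c5.png",cv2.resize(a[150:300,110:350],(800,500))[:,:,::-1])
v,u=np.where(cv2.inRange(cv2.cvtColor(a,cv2.COLOR_RGB2HSV),(20,120,80),(35,255,255))>0)
k=(v<250)&(u>165)&(u<240);P,z=world("side",np.c_[u[k],v[k]],d);P=P[(z>0)&(P[:,2]>10)];print(len(P),np.percentile(P,[2,50,98],axis=0))
E
```

```text
[ 416.7 -172.8  213.4] 11.7 [0.593648   0.14186018 0.11635285]
514 [[ 425.68787599 -159.51501431   39.03233631]
 [ 461.95651413 -117.42501303   62.52424702]
 [ 518.2913167   -73.59894521   75.25635284]]
```

View pics/c5.png

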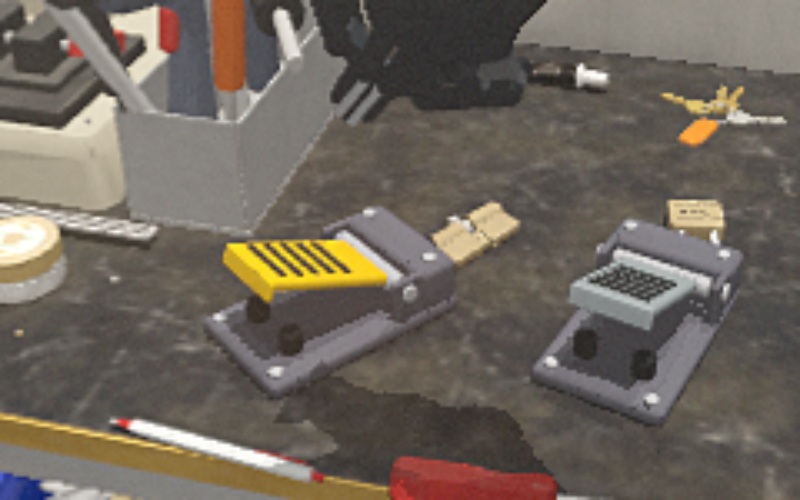

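The yellow tread at (305,265) is back up, with its free edge at about 76 mm as before. The grey tread at (630,290) is up, and the robot is clear of everything.

```bash
python3 -c "
from bench import *
print(finish_job())"
```

```text
the job is handed in; nothing more can be done
None
```

I pressed the yellow tread to its stop, held it there for more than a second and let it spring fully back up; the grey tread was never touched, and the job was handed in at about 12 s.

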